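Fold out the display hook and hang the pink butterfly bangle

ROBOT

A 6-joint arm with a two-finger parallel gripper is mounted at the origin on the work surface. World frame = base frame: x ahead of the robot, y to its left, z up, the work surface at z = 0. Lengths are in m, angles in rad, forces in N, time in s.
With the tool pointing down it reaches from about 0.35 to 0.85 m from the base axis. Payload 8.1 kg.
Tool frame: the origin (TCP) lies at the centre of the arm's flange, where the gripper is bolted on; the fingertips stand 186 mm ahead of it and the grasp point (between the pads) lies 167 mm ahead of it; z points along the fingers, y is the line along which they close (so a half turn about z gives the same grasp; the last joint's range is limited). The gripper opens to 93 mm and grips with 3 to 60 N. Pads are 15 mm wide; open, the fingers measure 128 mm over their backs; the gripper's body (75 mm by 188 mm) begins 65 mm behind the grasp point.
Start: joints at [1.185, 0.13, 1.488, -0, 1.523, -0.085], TCP at [0.178, 0.573, 0.405] pointing down, gripper open.
Joint ranges: [-2.96, 2.96], [-0.89, 2.26], [0.02, 2.5], [-1.34, 4.48], [0, 2.73], [-2.66, 2.66]. Speed limits (rad/s): [2.39, 2.39, 2.79, 3.14, 3.14, 3.14].

INTERFACE

Orientations are given as a rotation vector (axis times angle).
In Python, from plant import read_state, read_camera, camera_params, robot gives the robot as it stands.
- The arm moves only by the tool carry_out, never from a script. Its argument "targets" is a list of rows, each an object of numbers: "hand": the opening in per cent of the stroke, from 0 (shut) to 100 (fully open); "x", "y", "z": the shift along the tool's x, y, z in m; "ax", "ay", "az": the turn, a rotation vector about the tool's x, y, z in rad. In form: [{"hand": .., "x": .., "y": .., "z": .., "ax": .., "ay": .., "az": ..}, ...]. A call has 1 to 8 rows; each row is the pose to reach, as a shift and turn from the pose commanded when the call began, along the tool's axes at that moment; what a row does not reach only later rows make up. A row lasts 1/8 s, in which the tool goes at most 62.5 mm and 10.7 degrees, less where a joint would pass 70% of its speed; a pose out of reach is approached as far as the arm can. A call with a gripper value outside its range is refused whole. The fingers move at their own pace and stop on an object; "newtons" is the grip in N (left out, the last holds). Time passes only in rows, so rows that repeat a pose let the fingers close. It gives the time, the measured TCP pose, the force, the opening and the grip force at its end, in the units of the state.
- read_state(): the state, without advancing time (a new reading comes with each control period).
- read_camera(name): name is "side" or "top"; returns (picture, depth): 400x640x3 uint8, blue, green, red; 400x640 float32, m along the optical axis (not along the pixel's ray), 0 where there is no reading.
- camera_params(name): a dict with "fx", "fy", "cx", "cy" (pixels), "position" and "rotation" of the camera in the world. Camera axes: x right, y up, looking along -z (the intrinsics and any distortion apply to the point x, -y, -z); pixel columns grow to the right and rows downward; lengths in m; the calibration is good to about 2 mm. A picture is of the moment at which its call begins. camera_params takes no time and is no camera call.
- robot.close_job(): hands the job in; it is judged then, once.
The state is a dict: "t": time; "q": joint angles; "dq": joint speeds; "joint_torque": joint torques, N m; "tool_pos": TCP position; "orientation": TCP orientation; "force": force on the tool from outside, world axes, zero at the start; "wrist_torque": the same for the moment, N m; "opening": finger opening in m; "gripper_force": force on a finger pad.
Only numpy, scipy, OpenCV 4.12 (cv2) and the standard library are available. Lean on these libraries where they do the work, as an engineer would, in place of code of your own. Each camera call takes 0.05 s, during which the arm holds its last target. There are 200 camera calls.

TASK

Swing the red folding hook on the wooden display board out until it is held firmly against its brass stop pin, without forcing it, and leave it out. Then take the bangle with the pink butterfly from its stand and hang it gently on the hook, between the brass collar and the upturned tip, let go of it and leave everything else where it is.

Things in the scene. Friction and masses are not known exactly. Their poses are not given: they have to be found in the camera images.
- board: Fixed upright wooden board, 85 wide x 180 x 18 mm thick, on a wooden foot. Origin under it at table height; its front looks along -x (face at x = -9 mm), y along its width (board spans y = -15 to +70 mm), z up, top at z = 190 mm. The hook's vertical hinge axis stands at x = -29 mm, y = 0, its arm at z = 150 mm; a steel lug over the hinge reaches up to z = 177 mm.
- quadrant: Fixed round aluminium plate under the hook, 88 mm across, its top 12 mm below the arm's centre line; origin on the hinge axis at the arm's height. On it stands a brass stop pin (9 mm thick, 36 mm from the hinge axis, up to 20 mm above the arm's centre line) that ends the hook's swing. The pin is set anew each time, its setting not reported: feel for it.
- hook (a joint): Swing of the hook, rad: 0 = folded parallel to the board, pointing along the board's -y past its edge; grows as it swings outward (clockwise from above) to the board's -x. Starts between 0 and 0.2, meets the stop pin somewhere between 1.18 and 1.62. The hinge is stiff (0.2 N m of friction: about 3.3 N at 60 mm from the axis) and stays where it is left.
- hook_seat (a point): On the arm's centre line, middle of the stretch for hanging, 97.5 mm from the hinge axis. Turns with the hook: -y points along the arm to the tip, z up, +x is the side facing the board when folded. The arm is a red level bar 10 mm thick; brass collar 20 mm across, 81 to 86 mm from the axis; upturned tip at 110 to 121 mm, reaching 18 mm above the centre line.
- hook_push (a point): On the arm's centre line, 60 mm from the hinge axis, axes as hook_seat: bare bar to push on (from 44 to 81 mm, past the board's edge when folded). Push from its +x side towards -x to unfold. More than 20 N would force the hook.
- bangle_pink: Rigid beaded bangle (pink, pearl, lilac), 70 to 120 g, flat pink butterfly on top. Origin at the ring's centre, x = ring axis, z up. Ring 12 mm thick along x, 66 mm across inside, 86 outside; butterfly 12 mm thick along x, 24 mm wide, spans z = 42 to 66 mm: grip there. Stands upright, origin 66 mm above the table; hung on the arm its origin is 28 mm below the arm's centre line.
- bangle_yellow: The same bangle with yellow butterfly and yellow, mint and blue beads, in the other stand; leave it.
- stand_a: Fixed white stand of the pink bangle, 60 x 90 mm foot, slot 34 mm wide over its outer walls, walls up to 43 mm; origin at its underside's centre, the slot runs along y.
- stand_b: Fixed white stand of the yellow bangle, as stand_a.
- jar: Coral jar with white cap, 64 mm across, 90 mm high; origin under its centre. Bystander.
- cup: Blue cup, 76 mm across, 85 mm high; origin under its centre. Bystander.
- scissors: Scissors with sky-blue handles lying flat, about 170 mm long along x, 11 mm high; origin near the pivot. Bystander.
- charm0: Loose lilac butterfly bead lying flat, 26 mm, 10 mm high. Bystander.
- charm1: Loose mint butterfly bead lying flat, 26 mm, 10 mm high. Bystander.
- charm2: Loose coral butterfly bead lying flat, 26 mm, 10 mm high. Bystander.
Things that resemble listed ones, but are neither listed nor needed, are in the scene too. There is more than one size of the bangle_pink; the job needs the middle-sized.

How it is judged:
By the outcome, as a careful person would: the job done as asked, in the order asked, and still so for the second after the job is handed in, with the robot touching nothing.
It also fails if it takes over 72 s, if anything falls off the work surface, if the arm or the gripper's body presses on something with over 40 N, if the wrist force passes 120 N, or if a joint passes its speed limit or range.

## Working session

There is one attempt and no reset: what is moved stays moved. The work goes in short steps, Python scripts to look and compute and a tool call to move; the robot and the scene stay as the last step left them, time stands still between calls to the robot, and variables do not carry over. Pictures are saved under pics/ and viewed, at most 10 in all, crops included, and the job is handed in when it is done.

Besides the shell and the picture viewer there is one more tool, called after ">>>" as name(argument=value, ...), one argument or row to a line, values as JSON. carry_out: Moves the arm, as the interface text tells. Its arguments: {"type":"object","properties":{"targets":{"type":"array","items":{"type":"object","properties":{"hand":{"type":"number"},"x":{"type":"number"},"y":{"type":"number"},"z":{"type":"number"},"ax":{"type":"number"},"ay":{"type":"number"},"az":{"type":"number"}}}},"newtons":{"type":"number"}},"required":["targets"]}

```bash
mkdir -p pics
cat > h.py <<'E'
import numpy as np, cv2
from scipy.spatial.transform import Rotation as R
from plant import read_state, read_camera, camera_params, robot
def cam(n):
    p=camera_params(n); r=np.array(p['rotation'],float)
    M=r if r.shape==(3,3) else (R.from_rotvec(r).as_matrix() if r.size==3 else None)
    return p,M,np.array(p['position'])
def cloud(n,d):
    p,M,o=cam(n); v,u=np.mgrid[:d.shape[0],:d.shape[1]]
    c=np.stack([(u-p['cx'])/p['fx']*d,-(v-p['cy'])/p['fy']*d,-d],-1)
    return c@M.T+o
def proj(n,P):
    p,M,o=cam(n); c=(np.atleast_2d(P)-o)@M
    return np.stack([p['cx']+p['fx']*c[:,0]/-c[:,2],p['cy']-p['fy']*c[:,1]/-c[:,2]],-1)
E
python3 - <<'E'
from h import *
for n in('side','top'):
    print(camera_params(n)); im,d=read_camera(n); cv2.imwrite(f'pics/{n}0.png',im); np.savez(f'{n}0.npz',im=im,d=d)
s=read_state();print(s)
E
```

```text
{'fx': 473.0400218611604, 'fy': 473.0400218611604, 'cx': 322.35517536391626, 'cy': 196.4648240607198, 'position': array([ 0.12629405, -0.81527433,  0.75694803]), 'rotation': array([ 0.97301352, -0.20991279, -0.42550226])}
{'fx': 425.3660322596443, 'fy': 425.3660322596443, 'cx': 312.4715765410148, 'cy': 203.1501585501542, 'position': array([0.38983877, 0.05865272, 1.14508419]), 'rotation': array([ 0.11470551, -0.14437447, -1.54783753])}
{'t': 0.1, 'q': array([ 1.18459433e+00,  1.31056444e-01,  1.48917119e+00, -2.60309786e-07,
        1.52300088e+00, -8.54559490e-02]), 'dq': array([-0.00117344, -0.00022656, -0.0015171 ,  0.00099624, -0.00087769,
        0.0004228 ]), 'joint_torque': array([ 1.53624504e-03, -5.61346042e+01, -4.93092549e+01,  7.70444074e-02,
        2.92213418e-02, -2.00949827e-06]), 'tool_pos': array([0.17767152, 0.57287192, 0.40380909]), 'orientation': array([-4.70575046e-01, -3.10576198e+00,  2.49827607e-03]), 'force': array([ 0.725566  ,  0.03400538, -0.22007293]), 'wrist_torque': array([-0.02748387,  0.01554345, -0.04218291]), 'gripper_force': 0.0, 'opening': 0.093177456092384}
```

View pics/side0.png

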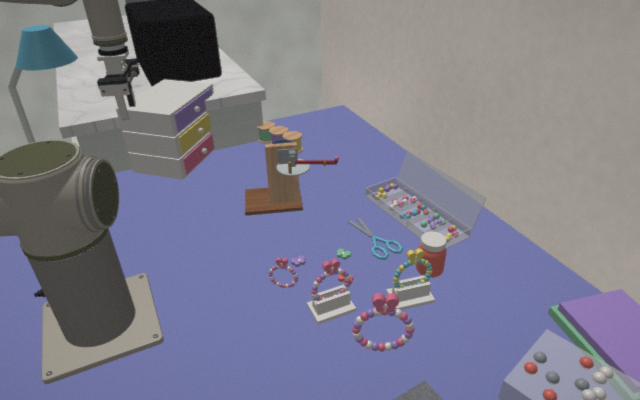

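View pics/top0.png

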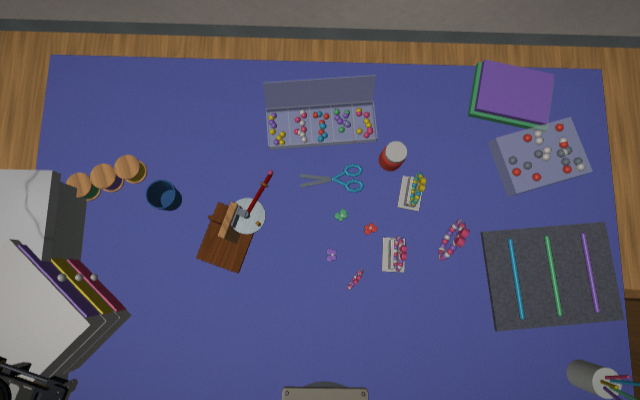

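Side picture: three pink bangles: small (283,270) and large (385,320) standing free, and the middle-sized one in the white stand (331,285), which matches stand_a. The red hook is at (320,161), and the board is at (283,170). In the top picture the plate is at (247,216) and the hook tip at (269,173). I'll measure next and confirm in a crop.

```bash
cat >> h.py <<'E'
def hsvmask(im,h0,h1,s0,v0):
    h,s,v=cv2.split(cv2.cvtColor(im,cv2.COLOR_BGR2HSV)); 
    hh=(h>=h0)&(h<=h1) if h0<h1 else (h>=h0)|(h<=h1)
    return hh&(s>=s0)&(v>=v0)
E
python3 - <<'E'
from h import *
D={n:np.load(n+'0.npz') for n in('side','top')}
def box(n,u0,v0,u1,v1):
    m=np.zeros((400,640),bool); m[v0:v1,u0:u1]=1; return m
for n,b in(('top',(232,165,280,235)),('side',(275,145,345,180))):
    im,d=D[n]['im'],D[n]['d']; P=cloud(n,d); B=box(n,*b)
    red=hsvmask(im,170,6,150,60)&B&(d>0)
    p=P[red]; z=p[:,2]; k=(z>.13)&(z<.175)
    print(n,'red',k.sum(),np.round(p[k].min(0),3),np.round(p[k].max(0),3))
    c,s,vt=np.linalg.svd(p[k][:,:2]-p[k][:,:2].mean(0)); print(p[k].mean(0),vt[0])
    h,s,v=cv2.split(cv2.cvtColor(im,cv2.COLOR_BGR2HSV))
    g=B&(P[...,2]>.132)&(P[...,2]<.144)&(s<70)&(v>90)
    pts=P[g][:,:2].astype(np.float32); c=cv2.minEnclosingCircle(pts); print(n,'plate',len(pts),c,P[g].mean(0))
# board top and foot in top
n='top';im,d=D[n]['im'],D[n]['d'];P=cloud(n,d);B=box(n,190,195,270,280)
for z0,z1 in((.183,.196),(.004,.016),(.15,.184)):
    g=B&(P[...,2]>z0)&(P[...,2]<z1)&hsvmask(im,3,25,60,30); p=P[g][:,:2].astype(np.float32)*1000
    print(z0,len(p),cv2.minAreaRect(p),cv2.boxPoints(cv2.minAreaRect(p)).round())
# bangles
for n,bs in(('top',[(380,230,415,275),(345,265,368,295),(435,215,475,262)]),('side',[(308,255,355,305),(265,252,302,290),(350,288,418,355)])):
    im,d=D[n]['im'],D[n]['d'];P=cloud(n,d)
    for b in bs:
        B=box(n,*b)&(d>0); q=B&(cv2.cvtColor(im,cv2.COLOR_BGR2HSV)[...,1]>0)&(P[...,2]>.06)
        t=P[B]; hz=np.percentile(t[:,2],99.7); 
        g=B&(P[...,2]>hz-.022)&hsvmask(im,160,8,90,60); p=P[g]
        c=cv2.minAreaRect(p[:,:2].astype(np.float32)*1000)
        w=P[B&(P[...,2]>.03)&(P[...,2]<hz-.024)]; rc=cv2.minAreaRect(w[:,:2].astype(np.float32)*1000)
        print(n,b,'top z',hz.round(4),'bfly',p.mean(0).round(4),c,'ring',rc)
S=cv2.resize(D['side']['im'][240:360,255:440],None,fx=4,fy=4,interpolation=2);cv2.imwrite('pics/crop1.png',S)
E
```

```text
top red 148 [0.532 0.14  0.149] [0.628 0.195 0.172]
[0.57992542 0.16753822 0.1554842 ] [-0.87996302  0.47504218]
top plate 678 ((0.5249887704849243, 0.19695526361465454), 0.04407704994082451) [0.52143831 0.18960802 0.13816708]
side red 64 [0.531 0.138 0.149] [0.621 0.191 0.157]
[0.57741289 0.16596339 0.15322823] [ 0.87757533 -0.47943878]
side plate 318 ((0.5223460793495178, 0.19911934435367584), 0.046672821044921875) [0.5180185  0.18638348 0.1378025 ]
0.183 305 ((507.62860107421875, 233.5295867919922), (18.60057258605957, 84.56977844238281), 72.11540222167969) [[465. 238.]
 [545. 212.]
 [551. 229.]
 [470. 255.]]
0.004 1591 ((483.964599609375, 262.62811279296875), (119.77946472167969, 156.96873474121094), 71.66542053222656) [[391. 230.]
 [540. 181.]
 [577. 295.]
 [428. 344.]]
0.15 62 ((494.1668395996094, 205.82408142089844), (44.478816986083984, 102.44788360595703), 42.39963912963867) [[443. 229.]
 [512. 153.]
 [545. 183.]
 [476. 259.]]
top (380, 230, 415, 275) top z 0.1334 bfly [ 0.4455 -0.1774  0.1287] ((446.1497497558594, -178.186767578125), (33.63404083251953, 12.574728012084961),
[... 809 characters left out ...]
2.040382385253906), 84.58252716064453) ring ((445.2639465332031, -179.1683807373047), (32.76350402832031, 86.64600372314453), 88.6620101928711)
side (265, 252, 302, 290) top z 0.0835 bfly [ 0.3777 -0.0749  0.0776] ((377.96087646484375, -74.19842529296875), (14.07262134552002, 24.083681106567383), 60.8668327331543) ring ((379.3760986328125, -73.88041687011719), (10.517663955688477, 63.77332305908203), 53.64274978637695)
side (350, 288, 418, 355) top z 0.1454 bfly [ 0.4809 -0.3208  0.1382] ((482.37152099609375, -318.0660705566406), (16.8290958404541, 44.64963912963867), 62.151123046875) ring ((524.4984130859375, -267.67071533203125), (145.7125701904297, 142.96673583984375), 62.930023193359375)
```

View pics/crop1.png

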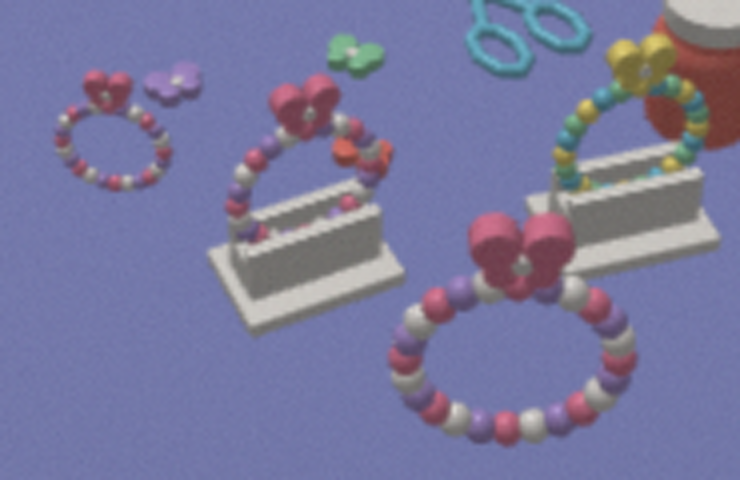

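The crop confirms it: the middle-sized pink bangle is the one in the white stand at side (331,285). Its ring measures about 86 mm and its top is at z = 0.132, against 64 mm and 113 mm for the other two. Board top, foot and plate all put the hinge at (0.525, 0.197). The hook is at about 0.18 rad.

```bash
cat >> h.py <<'E'
def rel(pos,yang,frm=None):
    """rows: shift in tool axes + az for TCP pos and closing-line angle yang (deg), tool down"""
    s=read_state(); p0=np.array(s['tool_pos']); R0=R.from_rotvec(s['orientation'])
    if frm is not None: p0,R0=frm
    y=np.radians(yang); Y=np.array([np.cos(y),np.sin(y),0]); Z=np.array([0,0,-1.]); X=np.cross(Y,Z)
    R1=R.from_matrix(np.stack([X,Y,Z],1)); rv=(R0.inv()*R1).as_rotvec()
    if abs(rv[2])>np.pi/2: R1=R1*R.from_rotvec([0,0,np.pi]); rv=(R0.inv()*R1).as_rotvec()
    return R0.inv().apply(np.array(pos)-p0).round(4), rv.round(3)
E
python3 - <<'E'
from h import *
D={n:np.load(n+'0.npz') for n in('side','top')}
H=np.array([.525,.197])
for n in D:
    im,d=D[n]['im'],D[n]['d'];P=cloud(n,d)
    w=P[...,:2]-H; r=np.hypot(w[...,0],w[...,1])
    g=(r<.05)&(r>.02)&(P[...,2]>.143)&(P[...,2]<.175)
    for v,u in np.argwhere(g):
        x=P[v,u]; a=np.degrees(np.arctan2(*(x[:2]-H)[::-1]))
        if -150<a<-40: print(n,u,v,im[v,u],x.round(3),round(r[v,u],3),round(a))
P=cloud('top',D['top']['d']); P=P[D['top']['d']>0]
A,B=np.array([.178,.573]),np.array([.6,.2]); t=(B-A)/np.linalg.norm(B-A); w=P[:,:2]-A
al=w@t; off=abs(w[:,0]*t[1]-w[:,1]*t[0]); 
for a in np.arange(-.1,.6,.1):
    k=(al>a)&(al<a+.1)&(off<.15); print(round(a,1),P[k][:,2].max().round(3))
# stand a foot orientation
im,d=D['top']['im'],D['top']['d'];P=cloud('top',d);m=np.zeros((400,640),bool);m[225:285,370:425]=1
h,s,v=cv2.split(cv2.cvtColor(im,cv2.COLOR_BGR2HSV))
g=m&(s<50)&(v>120)&(P[...,2]<.02);print(g.sum(),cv2.minAreaRect(P[g][:,:2].astype(np.float32)*1000))
print(rel([.6,.2,.45],61.6),rel([.6,.2,.329],61.6))
E
```

```text
side 288 162 [ 72 102 122] [0.501 0.171 0.169] 0.035 -132
side 289 162 [ 73 115 141] [0.504 0.17  0.169] 0.035 -128
side 290 162 [ 72 108 131] [0.505 0.166 0.171] 0.037 -123
side 291 162 [76 88 96] [0.508 0.168 0.169] 0.034 -120
side 300 162 [33 32 92] [0.539 0.182 0.154] 0.02 -48
side 288 163 [64 85 99] [0.5   0.167 0.169] 0.039 -130
side 289 163 [ 56  87 106] [0.502 0.166 0.168] 0.038 -127
side 290 163 [57 80 96] [0.504 0.165 0.169] 0.038 -123
side 291 163 [66 76 82] [0.508 0.168 0.166] 0.034 -120
side 300 163 [65 66 94] [0.539 0.182 0.151] 0.02 -46
side 305 163 [63 66 94] [0.55  0.174 0.152] 0.033 -43
side 288 164 [ 87 104 111] [0.5   0.168 0.165] 0.038 -131
side 289 164 [49 74 90] [0.501 0.165 0.166] 0.04 -126
side 290 164 [49 71 86] [0.505 0.166 0.165] 0.037 -124
side 291 164 [62 76 83] [0.507 0.167 0.164] 0.035 -120
side 288 165 [ 93 106 114] [0.5   0.168 0.163] 0.039 -131
side 289 165 [54 76 91] [0.5   0.163 0.165] 0.042 -126
side 290 165 [47 69 87] [0.503 0.163 0.164] 0.04 -123
side 291 165 [63 73 83] [0.508 0.169 0.16 ] 0.033 -121
side 288 166 [ 95 109 117] [0.5   0.17  0.15
[... 1805 characters left out ...]

top 260 224 [34 49 57] [0.504 0.163 0.153] 0.04 -122
top 257 225 [101 114 118] [0.5   0.169 0.166] 0.038 -132
top 258 225 [28 46 57] [0.5   0.167 0.164] 0.039 -129
top 259 225 [47 61 69] [0.501 0.165 0.154] 0.04 -127
top 260 225 [78 87 90] [0.502 0.164 0.144] 0.04 -125
top 258 226 [105 111 111] [0.5   0.168 0.146] 0.038 -132
top 259 226 [113 118 118] [0.5   0.166 0.144] 0.04 -129
-0.1 0.315
0.0 0.426
0.1 0.223
0.2 0.008
0.3 0.089
0.4 0.196
0.5 0.194
277 ((460.2351379394531, -163.2991943359375), (117.03067779541016, 91.1461181640625), 1.0115405321121216)
(array([-0.5138, -0.2311, -0.0459]), array([-0.002,  0.   ,  0.195])) (array([-0.5138, -0.2309,  0.0751]), array([-0.002,  0.   ,  0.195]))
```

The brass pin is at about -126° around the hinge, so the stop should be near a swing of 1.6 rad (arm direction about -110°). I'll go above the push start with the fingers shut.

>>> carry_out(
  targets=[
    {"hand":0,"z":-0.06},
    {"hand":0,"z":-0.1},
    {"hand":0,"x":-0.06,"y":-0.027,"z":-0.1},
    {"hand":0,"x":-0.12,"y":-0.054,"z":-0.1,"az":0.1},
    {"hand":0,"x":-0.17,"y":-0.08,"z":-0.1,"az":0.195},
    {"hand":0,"x":-0.22,"y":-0.1,"z":-0.1,"az":0.195},
    {"hand":0,"x":-0.27,"y":-0.12,"z":-0.09,"az":0.195},
    {"hand":0,"x":-0.32,"y":-0.145,"z":-0.08,"az":0.195},
  ],
  newtons=20,
)

```text
schema error: expected keys hand, x, y, z, ax, ay, az
```

Run:
```python
from h import *
s=read_state();print(s['t'],s['tool_pos'],s['opening'],s['force'])
print(rel([.6,.2,.4],61.6))
```

```text
0.1 [0.17767152 0.57287192 0.40380909] 0.093177456092384 [ 0.725566    0.03400538 -0.22007293]
(array([-0.5138, -0.231 ,  0.0041]), array([-0.002,  0.   ,  0.195]))
```

>>> carry_out(
  targets=[
    {"hand":0,"x":0,"y":0,"z":-0.06,"ax":0,"ay":0,"az":0},
    {"hand":0,"x":-0.03,"y":-0.013,"z":-0.1,"ax":0,"ay":0,"az":0},
    {"hand":0,"x":-0.08,"y":-0.036,"z":-0.1,"ax":0,"ay":0,"az":0.05},
    {"hand":0,"x":-0.135,"y":-0.06,"z":-0.1,"ax":0,"ay":0,"az":0.1},
    {"hand":0,"x":-0.19,"y":-0.085,"z":-0.1,"ax":0,"ay":0,"az":0.15},
    {"hand":0,"x":-0.245,"y":-0.11,"z":-0.1,"ax":0,"ay":0,"az":0.195},
    {"hand":0,"x":-0.3,"y":-0.135,"z":-0.09,"ax":0,"ay":0,"az":0.195},
    {"hand":0,"x":-0.355,"y":-0.16,"z":-0.08,"ax":0,"ay":0,"az":0.195},
  ],
  newtons=20,
)

```text
t: 1.1
tool_pos: [0.4705, 0.3135, 0.4843]
orientation: [-0.771, -3.045, 0.0]
force: [-0.5, 0.5, -0.1]
opening: 0.018
gripper_force: 0.0
```

Run:
```python
from h import *
s=read_state();print(s['t'],s['tool_pos'],s['opening'],s['force'])
print(rel([.6,.2,.37],61.6))
```

```text
1.1 [0.47054928 0.31351613 0.48427062] 0.018029464787877987 [-0.4883812   0.51189153 -0.12575105]
(array([-0.1679, -0.0383,  0.1143]), array([-0., -0., -0.]))
```

>>> carry_out(
  targets=[
    {"hand":0,"x":-0.055,"y":-0.013,"z":0,"ax":0,"ay":0,"az":0},
    {"hand":0,"x":-0.11,"y":-0.025,"z":0.0,"ax":0,"ay":0,"az":0},
    {"hand":0,"x":-0.165,"y":-0.038,"z":0.0,"ax":0,"ay":0,"az":0},
    {"hand":0,"x":-0.168,"y":-0.038,"z":0.05,"ax":0,"ay":0,"az":0},
    {"hand":0,"x":-0.168,"y":-0.038,"z":0.09,"ax":0,"ay":0,"az":0},
    {"hand":0,"x":-0.168,"y":-0.038,"z":0.114,"ax":0,"ay":0,"az":0},
    {"hand":0,"x":-0.168,"y":-0.038,"z":0.114,"ax":0,"ay":0,"az":0},
    {"hand":0,"x":-0.168,"y":-0.038,"z":0.114,"ax":0,"ay":0,"az":0},
  ],
)

```text
t: 2.1
tool_pos: [0.5993, 0.2019, 0.372]
orientation: [0.77, 3.045, 0.001]
force: [-0.1, 0.4, 0.6]
opening: 0.0008
gripper_force: 0.0
```

Run:
```python
from h import *
s=read_state();print(s['t'],s['tool_pos'],s['opening'],s['force'])
print(rel([.6,.2,.3285],61.6))
for n in('side','top'):
    im,d=read_camera(n); np.savez(f'{n}1.npz',im=im,d=d); cv2.imwrite(f'pics/{n}1.png',cv2.resize(im[90:240,200:360] if n=='side' else im[140:290,190:350],None,fx=4,fy=4))
a=cv2.imread('pics/side1.png');b=cv2.imread('pics/top1.png');cv2.imwrite('pics/both1.png',cv2.resize(np.hstack([a,b]),(800,375)))
```

```text
2.1 [0.59934669 0.20185349 0.37196464] 0.0007592943802763822 [-0.06178731  0.35067167  0.56349251]
(array([-0.0014, -0.0014,  0.0435]), array([ 0.001,  0.001, -0.   ]))
```

View pics/both1.png

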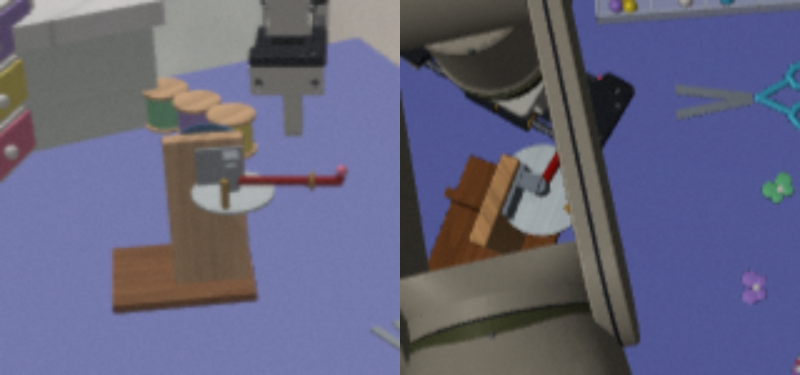

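Side view: the shut fingers at (293,115) are above and behind the red bar, clear of the board, and the pin is at (225,195). I'll descend now.

>>> carry_out(
  targets=[
    {"hand":0,"x":0,"y":0,"z":0.02,"ax":0,"ay":0,"az":0},
    {"hand":0,"x":0,"y":0,"z":0.0415,"ax":0,"ay":0,"az":0},
    {"hand":0,"x":0,"y":0,"z":0.0415,"ax":0,"ay":0,"az":0},
    {"hand":0,"x":0,"y":0,"z":0.0415,"ax":0,"ay":0,"az":0},
  ],
)

```text
t: 2.7
tool_pos: [0.599, 0.2017, 0.3288]
orientation: [-0.771, -3.045, 0.001]
force: [0.1, -0.1, -0.1]
opening: 0.0005
gripper_force: 0.0
```

```bash
cat >> h.py <<'E'
H=np.array([.525,.197])
def hp(th,c,r=.065):
    t=np.radians(th); u=np.array([np.cos(t),np.sin(t)]); b=np.array([-u[1],u[0]]); return H+r*u+c*b
def rows(L,z,c0=None,r=.065):
    s=read_state(); print(s['t'],s['tool_pos'].round(4),s['force'].round(2))
    for th,c in L:
        x,y=hp(th,c,r); print(th,c,*rel([x,y,z],th-90))
E
python3 - <<'E'
from h import *
rows([(-28.4,.022),(-34,.022),(-40,.022),(-46,.022),(-52,.022),(-58,.022),(-64,.022)],.3285)
E
```

```text
2.7 [0.599  0.2017 0.3288] [ 0.06 -0.08 -0.15]
-28.4 0.022 [-0.0021 -0.0173  0.0003] [-0.001 -0.001 -0.   ]
-34 0.022 [-0.004  -0.0238  0.0003] [-0.001 -0.001  0.098]
-40 0.022 [-0.0052 -0.0308  0.0003] [-0.001 -0.001  0.202]
-46 0.022 [-0.0058 -0.038   0.0003] [-0.001 -0.001  0.307]
-52 0.022 [-0.0055 -0.0452  0.0003] [-0.001 -0.001  0.412]
-58 0.022 [-0.0045 -0.0523  0.0003] [-0.001 -0.     0.516]
-64 0.022 [-0.0028 -0.0593  0.0003] [-0.001 -0.     0.621]
```

>>> carry_out(
  targets=[
    {"hand":0,"x":-0.001,"y":-0.008,"z":0,"ax":0,"ay":0,"az":0},
    {"hand":0,"x":-0.002,"y":-0.014,"z":0,"ax":0,"ay":0,"az":0},
    {"hand":0,"x":-0.002,"y":-0.0173,"z":0,"ax":0,"ay":0,"az":0},
    {"hand":0,"x":-0.003,"y":-0.021,"z":0,"ax":0,"ay":0,"az":0.05},
    {"hand":0,"x":-0.004,"y":-0.0238,"z":0,"ax":0,"ay":0,"az":0.098},
    {"hand":0,"x":-0.0045,"y":-0.0273,"z":0,"ax":0,"ay":0,"az":0.15},
    {"hand":0,"x":-0.0052,"y":-0.0308,"z":0,"ax":0,"ay":0,"az":0.202},
    {"hand":0,"x":-0.0055,"y":-0.0344,"z":0,"ax":0,"ay":0,"az":0.255},
  ],
)

```text
t: 3.7
tool_pos: [0.5877, 0.1691, 0.3298]
orientation: [1.154, 2.921, 0.003]
force: [1.0, 2.3, 0.5]
opening: 0.0001
gripper_force: 1.2
```

Run:
```python
from h import *
s=read_state();print(s['wrist_torque'])
rows([(-48,.022),(-54,.022),(-60,.022),(-66,.022),(-72,.022),(-78,.022),(-82,.022)],.3285)
```

```text
[ 0.43188032 -0.20724502  0.02680413]
3.7 [0.5877 0.1691 0.3298] [1.02 2.29 0.55]
-48 0.022 [-0.0018 -0.0061  0.0013] [0.002 0.    0.085]
-54 0.022 [-0.0031 -0.0131  0.0013] [0.002 0.    0.19 ]
-60 0.022 [-0.0037 -0.0203  0.0013] [ 0.002 -0.     0.295]
-66 0.022 [-0.0036 -0.0275  0.0013] [ 0.002 -0.     0.399]
-72 0.022 [-0.0027 -0.0346  0.0013] [ 0.002 -0.     0.504]
-78 0.022 [-0.001  -0.0416  0.0013] [ 0.002 -0.     0.609]
-82 0.022 [ 0.0005 -0.0461  0.0012] [ 0.002 -0.     0.679]
```

>>> carry_out(
  targets=[
    {"hand":0,"x":-0.0015,"y":-0.005,"z":0,"ax":0,"ay":0,"az":0.08},
    {"hand":0,"x":-0.003,"y":-0.012,"z":0,"ax":0,"ay":0,"az":0.185},
    {"hand":0,"x":-0.0035,"y":-0.0192,"z":0,"ax":0,"ay":0,"az":0.29},
    {"hand":0,"x":-0.0033,"y":-0.0264,"z":0,"ax":0,"ay":0,"az":0.394},
    {"hand":0,"x":-0.0025,"y":-0.0335,"z":0,"ax":0,"ay":0,"az":0.5},
    {"hand":0,"x":-0.0008,"y":-0.0405,"z":0,"ax":0,"ay":0,"az":0.604},
    {"hand":0,"x":0.0005,"y":-0.045,"z":0,"ax":0,"ay":0,"az":0.674},
    {"hand":0,"x":0.0005,"y":-0.045,"z":0,"ax":0,"ay":0,"az":0.674},
  ],
)

```text
t: 4.7
tool_pos: [0.5566, 0.1362, 0.33]
orientation: [2.053, 2.377, 0.002]
force: [0.8, 1.3, 2.6]
opening: 0.0005
gripper_force: 1.0
```

Run:
```python
from h import *
rows([(-82,.022),(-85,.022),(-88,.022),(-91,.022),(-94,.022),(-97,.022),(-99,.022)],.3285)
for n in('side','top'):
    im,d=read_camera(n);P=cloud(n,d);w=P[...,:2]-H;r=np.hypot(w[...,0],w[...,1])
    k=hsvmask(im,170,6,130,50)&(P[...,2]>.143)&(P[...,2]<.172)&(r<.13)&(r>.045)&(d>0)
    p=w[k]; print(n,k.sum()); 
    if k.sum()>5: print(np.degrees(np.arctan2(p[:,1],p[:,0])).mean(),r[k].max())
```

```text
4.7 [0.5566 0.1362 0.33  ] [0.76 1.32 2.58]
-82 0.022 [-0.0004 -0.0008  0.0015] [ 0.002 -0.     0.007]
-85 0.022 [-0.0015 -0.0043  0.0015] [ 0.002 -0.     0.059]
-88 0.022 [-0.0023 -0.0077  0.0015] [ 0.002 -0.     0.111]
-91 0.022 [-0.003  -0.0113  0.0015] [ 0.002 -0.     0.164]
-94 0.022 [-0.0035 -0.0148  0.0015] [ 0.001 -0.     0.216]
-97 0.022 [-0.0038 -0.0184  0.0015] [ 0.001 -0.001  0.268]
-99 0.022 [-0.0039 -0.0208  0.0015] [ 0.001 -0.001  0.303]
side 48
-80.58893685735788 0.11666083207835433
top 11
-79.03957082460477 0.10530790750367196
```

>>> carry_out(
  targets=[
    {"hand":0,"x":-0.0011,"y":-0.0035,"z":0,"ax":0,"ay":0,"az":0.052},
    {"hand":0,"x":-0.0019,"y":-0.007,"z":0,"ax":0,"ay":0,"az":0.104},
    {"hand":0,"x":-0.0026,"y":-0.0105,"z":0,"ax":0,"ay":0,"az":0.157},
    {"hand":0,"x":-0.0031,"y":-0.014,"z":0,"ax":0,"ay":0,"az":0.21},
    {"hand":0,"x":-0.0034,"y":-0.0176,"z":0,"ax":0,"ay":0,"az":0.26},
    {"hand":0,"x":-0.0035,"y":-0.0185,"z":0,"ax":0,"ay":0,"az":0.275},
  ],
)

```text
t: 5.55
tool_pos: [0.5391, 0.1301, 0.3299]
orientation: [2.359, 2.074, 0.002]
force: [2.6, -0.1, 2.3]
opening: 0.0006
gripper_force: 2.0
```

Run:
```python
from h import *
s=read_state();print(s['wrist_torque'])
rows([(-t,.022) for t in range(98,114,1)],.3285)
```

```text
[-0.04469277 -0.37506109  0.04242911]
5.55 [0.5391 0.1301 0.3299] [ 2.61 -0.05  2.3 ]
-98 0.022 [-0.0007 -0.0013  0.0014] [ 0.002 -0.     0.011]
-99 0.022 [-0.0011 -0.0024  0.0014] [ 0.002 -0.     0.029]
-100 0.022 [-0.0014 -0.0036  0.0014] [ 0.002 -0.     0.046]
-101 0.022 [-0.0017 -0.0047  0.0014] [ 0.002 -0.     0.064]
-102 0.022 [-0.002  -0.0059  0.0014] [ 0.002 -0.     0.081]
-103 0.022 [-0.0023 -0.007   0.0014] [ 0.002 -0.     0.098]
-104 0.022 [-0.0026 -0.0082  0.0013] [ 0.002 -0.     0.116]
-105 0.022 [-0.0028 -0.0094  0.0013] [ 0.002 -0.     0.133]
-106 0.022 [-0.003  -0.0106  0.0013] [ 0.002 -0.     0.151]
-107 0.022 [-0.0032 -0.0117  0.0013] [ 0.002 -0.     0.168]
-108 0.022 [-0.0034 -0.0129  0.0013] [ 0.002 -0.     0.186]
-109 0.022 [-0.0036 -0.0141  0.0013] [ 0.002 -0.     0.203]
-110 0.022 [-0.0037 -0.0153  0.0013] [ 0.002 -0.     0.221]
-111 0.022 [-0.0038 -0.0165  0.0013] [ 0.002 -0.     0.238]
-112 0.022 [-0.0039 -0.0177  0.0013] [ 0.002 -0.     0.256]
-113 0.022 [-0.004  -0.0189  0.0013] [ 0.002 -0.     0.273]
```

>>> carry_out(
  targets=[
    {"hand":0,"x":-0.0004,"y":-0.0015,"z":0,"ax":0,"ay":0,"az":0.023},
    {"hand":0,"x":-0.0008,"y":-0.003,"z":0,"ax":0,"ay":0,"az":0.045},
    {"hand":0,"x":-0.0012,"y":-0.0046,"z":0,"ax":0,"ay":0,"az":0.07},
    {"hand":0,"x":-0.0016,"y":-0.006,"z":0,"ax":0,"ay":0,"az":0.09},
    {"hand":0,"x":-0.0016,"y":-0.006,"z":0,"ax":0,"ay":0,"az":0.09},
  ],
)

```text
t: 6.18
tool_pos: [0.5326, 0.1293, 0.3296]
orientation: [2.451, 1.964, 0.001]
force: [1.6, 0.2, 4.4]
opening: 0.0004
gripper_force: 2.7
```

>>> carry_out(
  targets=[
    {"hand":0,"x":-0.0003,"y":-0.0012,"z":0,"ax":0,"ay":0,"az":0.018},
    {"hand":0,"x":-0.0006,"y":-0.0024,"z":0,"ax":0,"ay":0,"az":0.036},
    {"hand":0,"x":-0.0006,"y":-0.0024,"z":0,"ax":0,"ay":0,"az":0.036},
  ],
)

```text
t: 6.55
tool_pos: [0.5301, 0.1291, 0.3296]
orientation: [2.486, 1.92, 0.0]
force: [2.7, -1.2, 5.5]
opening: 0.0
gripper_force: 2.7
```

>>> carry_out(
  targets=[
    {"hand":0,"x":-0.0003,"y":-0.001,"z":-0.002,"ax":0,"ay":0,"az":0.015},
    {"hand":0,"x":-0.0005,"y":-0.002,"z":-0.002,"ax":0,"ay":0,"az":0.03},
    {"hand":0,"x":-0.0005,"y":-0.002,"z":-0.002,"ax":0,"ay":0,"az":0.03},
  ],
)

```text
t: 6.92
tool_pos: [0.5278, 0.1292, 0.331]
orientation: [-2.515, -1.883, 0.001]
force: [1.4, -1.2, 2.0]
opening: 0.0005
gripper_force: 1.4
```

Run:
```python
from h import *
s=read_state();print(s['wrist_torque'],s['force'],s['tool_pos'])
rows([(-t,.022) for t in range(104,114,2)],.3305)
a=[]
for n in('side','top'):
    im,d=read_camera(n);P=cloud(n,d);w=P[...,:2]-H;r=np.hypot(w[...,0],w[...,1])
    k=hsvmask(im,170,6,130,50)&(P[...,2]>.143)&(P[...,2]<.172)&(r<.13)&(r>.045)&(d>0)
    p=w[k]; print(n,k.sum(),np.degrees(np.arctan2(p[:,1],p[:,0])).mean())
    a.append(cv2.resize(im[120:220,230:330] if n=='side' else im[170:270,200:300],None,fx=4,fy=4))
cv2.imwrite('pics/c2.png',np.hstack(a))
```

```text
[-0.42265812 -0.16275299  0.05601751] [ 1.40036846 -1.17167776  1.95326602] [0.52779691 0.12918364 0.33099085]
6.925 [0.5278 0.1292 0.331 ] [ 1.4  -1.17  1.95]
-104 0.022 [0.0002 0.0029 0.0005] [-0.001  0.    -0.041]
-106 0.022 [-0.0006  0.0006  0.0005] [-0.001  0.001 -0.006]
-108 0.022 [-0.0013 -0.0017  0.0005] [-0.001  0.001  0.029]
-110 0.022 [-0.002  -0.004   0.0005] [-0.001  0.001  0.064]
-112 0.022 [-0.0026 -0.0063  0.0005] [-0.001  0.001  0.099]
side 29 -104.86748651065652
top 32 -103.17524141653355
```

View pics/c2.png

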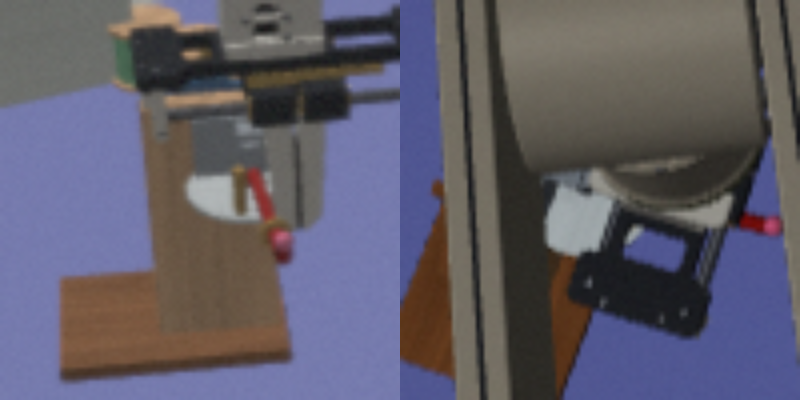

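In the side crop the red bar at (262,190) is almost at the brass pin at (238,190). I'll continue in small felt steps.

>>> carry_out(
  targets=[
    {"hand":0,"x":-0.0004,"y":-0.0012,"z":0,"ax":0,"ay":0,"az":0.018},
    {"hand":0,"x":-0.0006,"y":-0.002,"z":0,"ax":0,"ay":0,"az":0.03},
    {"hand":0,"x":-0.0006,"y":-0.002,"z":0,"ax":0,"ay":0,"az":0.03},
  ],
)

```text
t: 7.4
tool_pos: [0.5258, 0.1292, 0.3311]
orientation: [-2.543, -1.845, 0.0]
force: [1.9, -1.3, 1.0]
opening: 0.0001
gripper_force: 1.1
```

>>> carry_out(
  targets=[
    {"hand":0,"x":-0.0003,"y":-0.001,"z":0,"ax":0,"ay":0,"az":0.015},
    {"hand":0,"x":-0.0003,"y":-0.001,"z":0,"ax":0,"ay":0,"az":0.015},
  ],
)

```text
t: 7.65
tool_pos: [0.5248, 0.1293, 0.3312]
orientation: [-2.556, -1.826, 0.0]
force: [1.9, -1.6, 1.4]
opening: 0.0007
gripper_force: 1.1
```

>>> carry_out(
  targets=[
    {"hand":0,"x":-0.0003,"y":-0.001,"z":0,"ax":0,"ay":0,"az":0.015},
    {"hand":0,"x":-0.0003,"y":-0.001,"z":0,"ax":0,"ay":0,"az":0.015},
  ],
)

```text
t: 7.9
tool_pos: [0.5238, 0.1294, 0.3312]
orientation: [-2.57, -1.807, 0.0]
force: [1.8, -1.4, 1.3]
opening: 0.0001
gripper_force: 1.1
```

>>> carry_out(
  targets=[
    {"hand":0,"x":-0.0003,"y":-0.001,"z":0,"ax":0,"ay":0,"az":0.015},
    {"hand":0,"x":-0.0003,"y":-0.001,"z":0,"ax":0,"ay":0,"az":0.015},
  ],
)

```text
t: 8.15
tool_pos: [0.5227, 0.1294, 0.3312]
orientation: [-2.583, -1.787, 0.0]
force: [2.5, -1.4, 1.6]
opening: 0.0004
gripper_force: 1.2
```

>>> carry_out(
  targets=[
    {"hand":0,"x":-0.0003,"y":-0.001,"z":0,"ax":0,"ay":0,"az":0.015},
    {"hand":0,"x":-0.0003,"y":-0.001,"z":0,"ax":0,"ay":0,"az":0.015},
  ],
)

```text
t: 8.4
tool_pos: [0.5217, 0.1295, 0.3313]
orientation: [-2.597, -1.768, 0.0]
force: [2.3, -0.9, 1.4]
opening: 0.0004
gripper_force: 1.2
```

>>> carry_out(
  targets=[
    {"hand":0,"x":-0.0003,"y":-0.001,"z":0,"ax":0,"ay":0,"az":0.015},
    {"hand":0,"x":-0.0003,"y":-0.001,"z":0,"ax":0,"ay":0,"az":0.015},
  ],
)

```text
t: 8.65
tool_pos: [0.5206, 0.1295, 0.3312]
orientation: [-2.61, -1.748, 0.0]
force: [1.5, -1.6, -0.4]
opening: 0.0006
gripper_force: 1.2
```

Run:
```python
from h import *
rows([(-t,.022) for t in range(109,117,1)],.3313)
for n in('side','top'):
    im,d=read_camera(n);P=cloud(n,d);w=P[...,:2]-H;r=np.hypot(w[...,0],w[...,1])
    k=hsvmask(im,170,6,130,50)&(P[...,2]>.143)&(P[...,2]<.172)&(r<.13)&(r>.045)&(d>0)
    p=w[k]; print(n,k.sum(),np.degrees(np.arctan2(p[:,1],p[:,0])).mean())
    if n=='side': cv2.imwrite('pics/c3.png',cv2.resize(im[145:205,260:330],None,fx=8,fy=8,interpolation=2))
```

```text
8.65 [0.5206 0.1295 0.3312] [ 1.48 -1.65 -0.36]
-109 0.022 [ 0.0004  0.0041 -0.0001] [-0.     0.    -0.059]
-110 0.022 [ 0.      0.003  -0.0001] [-0.     0.    -0.041]
-111 0.022 [-0.0004  0.0019 -0.0001] [-0.     0.    -0.024]
-112 0.022 [-0.0008  0.0008 -0.0001] [-0.     0.    -0.006]
-113 0.022 [-0.0012 -0.0004 -0.0001] [-0.     0.     0.011]
-114 0.022 [-0.0016 -0.0015 -0.0001] [-0.     0.     0.029]
-115 0.022 [-0.0019 -0.0027 -0.0001] [-0.     0.     0.046]
-116 0.022 [-0.0022 -0.0038 -0.0001] [-0.     0.     0.063]
side 22 -110.41938837802196
top 33 -108.75234610474432
```

View pics/c3.png

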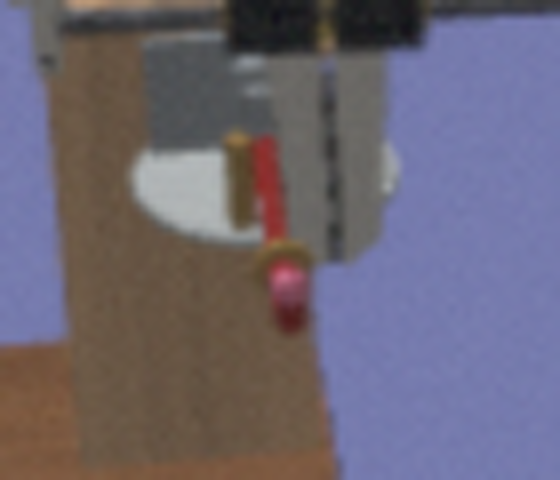

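The red bar (265,180) is now practically at the pin (240,180). I'll continue with 1 mm steps until the force climbs.

>>> carry_out(
  targets=[
    {"hand":0,"x":-0.0003,"y":-0.001,"z":0,"ax":0,"ay":0,"az":0.013},
    {"hand":0,"x":-0.0003,"y":-0.001,"z":0,"ax":0,"ay":0,"az":0.013},
  ],
)

```text
t: 9.0
tool_pos: [0.5196, 0.1297, 0.3312]
orientation: [-2.621, -1.732, 0.0]
force: [1.9, -1.9, 1.6]
opening: 0.0005
gripper_force: 1.2
```

>>> carry_out(
  targets=[
    {"hand":0,"x":-0.0003,"y":-0.001,"z":0,"ax":0,"ay":0,"az":0.01},
    {"hand":0,"x":-0.0003,"y":-0.001,"z":0,"ax":0,"ay":0,"az":0.01},
  ],
)

```text
t: 9.25
tool_pos: [0.5187, 0.1298, 0.3314]
orientation: [2.63, 1.718, 0.001]
force: [2.9, -2.2, 1.1]
opening: 0.0004
gripper_force: 1.7
```

>>> carry_out(
  targets=[
    {"hand":0,"x":-0.0002,"y":-0.0007,"z":0,"ax":0,"ay":0,"az":0.008},
    {"hand":0,"x":-0.0002,"y":-0.0007,"z":0,"ax":0,"ay":0,"az":0.008},
  ],
)

```text
t: 9.5
tool_pos: [0.5182, 0.1298, 0.3316]
orientation: [2.636, 1.707, 0.002]
force: [4.6, -2.7, 0.7]
opening: 0.0006
gripper_force: 2.2
```

>>> carry_out(
  targets=[
    {"hand":0,"x":-0.0002,"y":-0.0006,"z":0,"ax":0,"ay":0,"az":0.005},
    {"hand":0,"x":-0.0002,"y":-0.0006,"z":0,"ax":0,"ay":0,"az":0.005},
  ],
)

```text
t: 9.75
tool_pos: [0.5177, 0.1299, 0.3317]
orientation: [2.64, 1.701, 0.002]
force: [5.8, -3.0, 1.6]
opening: 0.0002
gripper_force: 2.5
```

>>> carry_out(
  targets=[
    {"hand":0,"x":0,"y":-0.001,"z":0,"ax":0,"ay":0,"az":0},
    {"hand":0,"x":0,"y":-0.001,"z":0,"ax":0,"ay":0,"az":0},
  ],
)

```text
t: 10.0
tool_pos: [0.517, 0.1302, 0.332]
orientation: [2.64, 1.7, 0.003]
force: [6.3, -3.5, 2.4]
opening: 0.0005
gripper_force: 3.1
```

>>> carry_out(
  targets=[
    {"hand":0,"x":0,"y":-0.001,"z":0,"ax":0,"ay":0,"az":0},
    {"hand":0,"x":0,"y":-0.001,"z":0,"ax":0,"ay":0,"az":0},
  ],
)

```text
t: 10.25
tool_pos: [0.5164, 0.1304, 0.3323]
orientation: [2.639, 1.7, 0.005]
force: [7.3, -4.0, 2.2]
opening: 0.0005
gripper_force: 3.8
```

>>> carry_out(
  targets=[
    {"hand":0,"x":0,"y":-0.001,"z":0,"ax":0,"ay":0,"az":0},
    {"hand":0,"x":0,"y":-0.002,"z":0,"ax":0,"ay":0,"az":0},
    {"hand":0,"x":0,"y":-0.002,"z":0,"ax":0,"ay":0,"az":0},
    {"hand":0,"x":0,"y":-0.002,"z":0,"ax":0,"ay":0,"az":0},
  ],
)

```text
t: 10.75
tool_pos: [0.5151, 0.131, 0.3329]
orientation: [2.638, 1.699, 0.007]
force: [10.3, -5.4, 2.3]
opening: 0.0007
gripper_force: 5.1
```

Run:
```python
from h import *
s=read_state();print(s['wrist_torque'],s['force'],s['tool_pos'])
rows([(-114,.022),(-114,.045)],.33)
for n in('side','top'):
    im,d=read_camera(n);P=cloud(n,d);w=P[...,:2]-H;r=np.hypot(w[...,0],w[...,1])
    k=hsvmask(im,170,6,130,50)&(P[...,2]>.143)&(P[...,2]<.172)&(r<.13)&(r>.045)&(d>0)
    p=w[k]; print(n,k.sum(),np.degrees(np.arctan2(p[:,1],p[:,0])).mean())
```

```text
[-1.08668941 -1.6197519   0.01724034] [10.26287137 -5.42525852  2.34177215] [0.51507569 0.13104903 0.33293185]
10.75 [0.5151 0.131  0.3329] [10.26 -5.43  2.34]
-114 0.022 [-0.0007  0.0042  0.003 ] [ 0.006 -0.002 -0.008]
-114 0.045 [-0.0005  0.0272  0.0031] [ 0.006 -0.002 -0.008]
side 18 -112.9316087218636
top 34 -111.16077165341736
```

Firmly on the stop (11.6 N, well under 20 N). I'll back off straight, then lift clear.

>>> carry_out(
  targets=[
    {"hand":0,"x":0,"y":0.012,"z":0,"ax":0,"ay":0,"az":0},
    {"hand":0,"x":0,"y":0.03,"z":0,"ax":0,"ay":0,"az":0},
    {"hand":0,"x":0,"y":0.03,"z":-0.05,"ax":0,"ay":0,"az":0},
    {"hand":0,"x":0,"y":0.03,"z":-0.1,"ax":0,"ay":0,"az":0},
    {"hand":60,"x":0,"y":0.03,"z":-0.15,"ax":0,"ay":0,"az":0},
    {"hand":60,"x":0,"y":0.03,"z":-0.15,"ax":0,"ay":0,"az":0},
  ],
)

```text
t: 11.6
tool_pos: [0.5416, 0.1194, 0.486]
orientation: [2.639, 1.701, 0.01]
force: [0.1, -0.2, -0.0]
opening: 0.0159
gripper_force: 0.0
```

Run:
```python
from h import *
s=read_state();print(s['force'],s['tool_pos'])
print(rel([.445,-.179,.48],1),rel([.445,-.179,.4],1))
```

```text
[ 0.0946957  -0.17310369 -0.0329556 ] [0.54155399 0.11940755 0.48601419]
(array([-0.3117,  0.0353,  0.0049]), array([ 0.006, -0.003, -0.443])) (array([-0.312 ,  0.0349,  0.0849]), array([ 0.006, -0.003, -0.443]))
```

>>> carry_out(
  targets=[
    {"hand":60,"x":-0.055,"y":0.006,"z":0,"ax":0,"ay":0,"az":-0.08},
    {"hand":60,"x":-0.11,"y":0.012,"z":0,"ax":0,"ay":0,"az":-0.16},
    {"hand":60,"x":-0.165,"y":0.018,"z":0,"ax":0,"ay":0,"az":-0.24},
    {"hand":60,"x":-0.22,"y":0.024,"z":0.005,"ax":0,"ay":0,"az":-0.33},
    {"hand":60,"x":-0.27,"y":0.03,"z":0.005,"ax":0,"ay":0,"az":-0.41},
    {"hand":60,"x":-0.312,"y":0.035,"z":0.01,"ax":0.006,"ay":-0.003,"az":-0.443},
    {"hand":60,"x":-0.312,"y":0.035,"z":0.05,"ax":0.006,"ay":-0.003,"az":-0.443},
    {"hand":60,"x":-0.312,"y":0.035,"z":0.085,"ax":0.006,"ay":-0.003,"az":-0.443},
  ],
)

```text
t: 12.6
tool_pos: [0.4432, -0.1798, 0.3933]
orientation: [-2.2, -2.234, 0.009]
force: [-0.1, 1.0, -0.6]
opening: 0.0559
gripper_force: 0.0
```

Run:
```python
from h import *
a=[]
for n in('side','top'):
    im,d=read_camera(n); P=cloud(n,d)
    m=np.zeros((400,640),bool)
    if n=='side': m[250:310,300:360]=1
    else: m[225:280,375:420]=1
    k=m&hsvmask(im,160,8,90,60)&(P[...,2]>.110)&(P[...,2]<.135)
    p=P[k]
    if k.sum()>5: print(n,k.sum(),p.mean(0).round(4),p.min(0).round(4),p.max(0).round(4),cv2.minAreaRect(p[:,:2].astype(np.float32)*1000))
    a.append(cv2.resize(im[180:310,260:390] if n=='side' else im[190:320,330:460],(400,400)))
    w=P[...,:2]-H;r=np.hypot(w[...,0],w[...,1])
    k=hsvmask(im,170,6,130,50)&(P[...,2]>.143)&(P[...,2]<.172)&(r<.13)&(r>.045)&(d>0)
    p=w[k]; print(n,k.sum(),np.degrees(np.arctan2(p[:,1],p[:,0])).mean(),P[k].mean(0))
    c=p-p.mean(0); print('dir',np.degrees(np.arctan2(*np.linalg.svd(c)[2][0][::-1])))
cv2.imwrite('pics/c4.png',np.hstack(a))
s=read_state();print(s['t'],s['force'],s['tool_pos'],s['opening'])
print(rel([.445,-.179,.298],1))
```

```text
side 139 [ 0.4429 -0.1817  0.1257] [ 0.4271 -0.1884  0.1109] [ 0.4596 -0.1725  0.1341] ((443.52105712890625, -179.61790466308594), (14.606151580810547, 32.50918960571289), 83.77123260498047)
side 13 -112.41514359358487 [0.50326159 0.14419773 0.15396258]
dir -109.87144815250736
top 82 [ 0.4454 -0.1773  0.1288] [ 0.4292 -0.1843  0.1146] [ 0.4632 -0.1722  0.1345] ((446.2058410644531, -178.40065002441406), (11.97153091430664, 34.11039733886719), 89.09756469726562)
top 91 -110.37191308540845 [0.49669513 0.12085204 0.15622725]
dir -110.65086700407124
12.7 [-0.4838025   0.12876382 -0.73342172] [ 0.44228936 -0.17873735  0.39010167] 0.05585303311319601
(array([-0.0007,  0.0042,  0.092 ]), array([-0.016, -0.004, -0.001]))
```

View pics/c4.png

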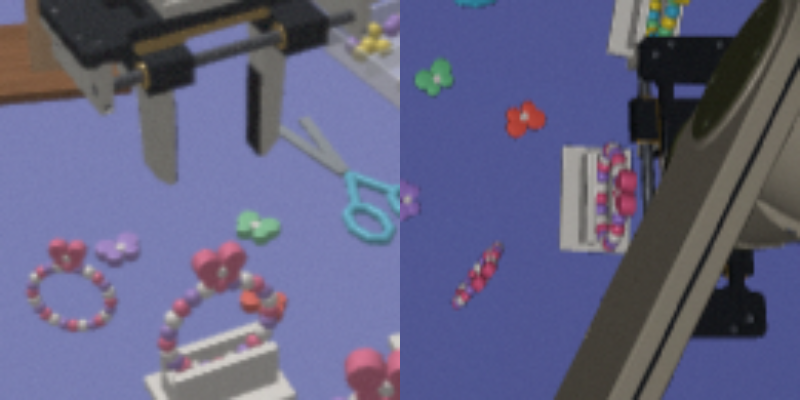

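Side crop: the open fingers straddle the pink butterfly at (220,268) in its stand. I'll descend partway and let it settle.

>>> carry_out(
  targets=[
    {"hand":60,"x":0,"y":0.0,"z":0.03,"ax":0,"ay":0,"az":0},
    {"hand":60,"x":0,"y":0,"z":0.05,"ax":0,"ay":0,"az":0},
    {"hand":60,"x":0,"y":0,"z":0.05,"ax":0,"ay":0,"az":0},
    {"hand":60,"x":0,"y":0,"z":0.05,"ax":0,"ay":0,"az":0},
  ],
)

```text
t: 13.2
tool_pos: [0.444, -0.1795, 0.3476]
orientation: [-2.2, -2.239, 0.008]
force: [0.2, -0.7, 0.3]
opening: 0.0558
gripper_force: 0.0
```

Run:
```python
from h import *
s=read_state();print(s['t'],s['force'],s['tool_pos'],s['opening'])
print(rel([.445,-.179,.298],1))
```

```text
13.2 [ 0.23169052 -0.66911115  0.32131972] [ 0.44399118 -0.17951826  0.34757821] 0.055779309880629714
(array([0.0006, 0.0013, 0.0496]), array([-0.006,  0.002, -0.   ]))
```

>>> carry_out(
  targets=[
    {"hand":60,"x":0.0005,"y":0.001,"z":0.025,"ax":-0.006,"ay":0.002,"az":0},
    {"hand":60,"x":0.0005,"y":0.001,"z":0.045,"ax":-0.006,"ay":0.002,"az":0},
    {"hand":60,"x":0.0005,"y":0.001,"z":0.0495,"ax":-0.006,"ay":0.002,"az":0},
    {"hand":60,"x":0.0005,"y":0.001,"z":0.0495,"ax":-0.006,"ay":0.002,"az":0},
    {"hand":40,"x":0.0005,"y":0.001,"z":0.0495,"ax":-0.006,"ay":0.002,"az":0},
    {"hand":0,"x":0.0005,"y":0.001,"z":0.0495,"ax":-0.006,"ay":0.002,"az":0},
    {"hand":0,"x":0.0005,"y":0.001,"z":0.0495,"ax":-0.006,"ay":0.002,"az":0},
    {"hand":0,"x":0.0005,"y":0.001,"z":0.0495,"ax":-0.006,"ay":0.002,"az":0},
  ],
  newtons=18,
)

```text
t: 14.2
tool_pos: [0.4444, -0.1791, 0.297]
orientation: [2.202, 2.24, 0.001]
force: [0.9, -1.7, 1.2]
opening: 0.0242
gripper_force: 17.9
```

>>> carry_out(
  targets=[
    {"hand":0,"x":0,"y":0,"z":0,"ax":0,"ay":0,"az":0},
    {"hand":0,"x":0,"y":0,"z":0,"ax":0,"ay":0,"az":0},
    {"hand":0,"x":0,"y":0,"z":0,"ax":0,"ay":0,"az":0},
  ],
)

```text
t: 14.58
tool_pos: [0.4444, -0.1791, 0.297]
orientation: [-2.202, -2.24, -0.0]
force: [1.4, 0.4, 0.9]
opening: 0.0238
gripper_force: 18.0
```

Grip is good: 24 mm opening, the butterfly's width. I'll lift slowly.

>>> carry_out(
  targets=[
    {"hand":0,"x":0,"y":0,"z":-0.008,"ax":0,"ay":0,"az":0},
    {"hand":0,"x":0,"y":0,"z":-0.018,"ax":0,"ay":0,"az":0},
    {"hand":0,"x":0,"y":0,"z":-0.03,"ax":0,"ay":0,"az":0},
    {"hand":0,"x":0,"y":0,"z":-0.045,"ax":0,"ay":0,"az":0},
    {"hand":0,"x":0,"y":0,"z":-0.06,"ax":0,"ay":0,"az":0},
    {"hand":0,"x":0,"y":0,"z":-0.075,"ax":0,"ay":0,"az":0},
    {"hand":0,"x":0,"y":0,"z":-0.086,"ax":0,"ay":0,"az":0},
    {"hand":0,"x":0,"y":0,"z":-0.086,"ax":0,"ay":0,"az":0},
  ],
)

```text
t: 15.58
tool_pos: [0.4446, -0.1792, 0.3839]
orientation: [2.202, 2.239, 0.001]
force: [0.3, -0.1, -0.9]
opening: 0.024
gripper_force: 17.9
```

Run:
```python
from h import *
s=read_state();print(s['t'],s['force'],s['tool_pos'],s['opening'])
x,y=hp(-110.5,0,.18);print(x,y,rel([x,y,.383],-20.5))
```

```text
15.575 [ 0.32393071 -0.11591385 -0.89315881] [ 0.44458615 -0.1792395   0.3839369 ] 0.02404554235921566
0.46196267137329594 0.028399005935288435 (array([0.2073, 0.0209, 0.0009]), array([0.001, 0.   , 0.375]))
```

>>> carry_out(
  targets=[
    {"hand":0,"x":0.025,"y":0.0025,"z":0,"ax":0,"ay":0,"az":0.05},
    {"hand":0,"x":0.06,"y":0.006,"z":0,"ax":0,"ay":0,"az":0.11},
    {"hand":0,"x":0.1,"y":0.01,"z":0,"ax":0,"ay":0,"az":0.18},
    {"hand":0,"x":0.14,"y":0.014,"z":0,"ax":0,"ay":0,"az":0.25},
    {"hand":0,"x":0.175,"y":0.0175,"z":0.0,"ax":0,"ay":0,"az":0.32},
    {"hand":0,"x":0.198,"y":0.02,"z":0,"ax":0,"ay":0,"az":0.37},
    {"hand":0,"x":0.207,"y":0.021,"z":0,"ax":0,"ay":0,"az":0.375},
    {"hand":0,"x":0.207,"y":0.021,"z":0,"ax":0,"ay":0,"az":0.375},
  ],
)

```text
t: 16.58
tool_pos: [0.4617, 0.0283, 0.3824]
orientation: [-2.579, -1.792, 0.001]
force: [0.9, 0.0, -1.4]
opening: 0.0239
gripper_force: 17.9
```

Run:
```python
from h import *
s=read_state();print(s['t'],s['force'],s['tool_pos'],s['opening'])
a=[]
for n in('side','top'):
    im,d=read_camera(n); P=cloud(n,d)
    a.append(cv2.resize(im[110:260,230:380] if n=='side' else im[140:290,200:350],(400,400)))
    w=P[...,:2]-H;r=np.hypot(w[...,0],w[...,1])
    k=hsvmask(im,172,6,130,50)&(P[...,2]>.143)&(P[...,2]<.172)&(r<.13)&(r>.045)&(d>0)
    p=w[k]; print(n,k.sum(),np.degrees(np.arctan2(p[:,1],p[:,0])).mean(),P[k].mean(0))
    print('dir',np.degrees(np.arctan2(*np.linalg.svd(p-p.mean(0))[2][0][::-1])), r[k].max())
    # ring points
    k=(r>.15)&(r<.21)&(P[...,2]>.09)&(P[...,2]<.188)&(d>0)&(P[...,1]<.09)&(abs(P[...,0]-.462)<.06)
    if k.sum()>10: print('ring',k.sum(),P[k].mean(0),P[k].min(0),P[k].max(0),cv2.minAreaRect(P[k][:,:2].astype(np.float32)*1000))
cv2.imwrite('pics/c5.png',np.hstack(a))
```

```text
16.575 [ 0.90221811  0.03235503 -1.44184559] [0.46170841 0.02831499 0.38237628] 0.023932289067295116
side 13 -112.46791059104012 [0.50276135 0.14293566 0.15475905]
dir 73.75239913961356 0.07322144508725219
ring 389 [0.45987061 0.02580816 0.14860445] [0.42053326 0.00725209 0.11051789] [0.50115786 0.04725726 0.18798416] ((460.8453369140625, 26.21683692932129), (13.729724884033203, 85.78511810302734), 67.67969512939453)
top 47 -110.49367348380666 [0.50358959 0.13971632 0.15432623]
dir 69.28934422171503 0.07751084524582545
```

View pics/c5.png

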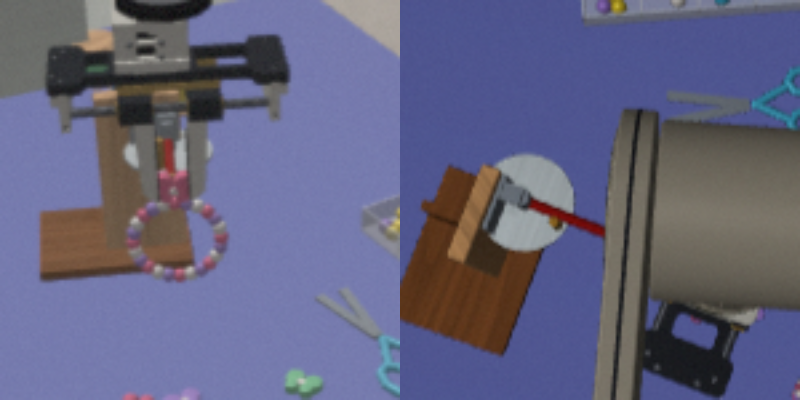

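Side crop: the bangle at (178,238) hangs upright and square, in front of the red hook (168,158) and in line with it. Next I'll thread it along the arm.

Run:
```python
from h import *
x,y=hp(-110.5,0,.097);print(x,y,rel([x,y,.383],-20.5),rel([x,y,.353],-20.5))
```

```text
0.4910298840178317 0.10614279764290543 (array([ 0.0838, -0.0001, -0.0005]), array([-0.001,  0.   ,  0.   ])) (array([ 0.0838, -0.0001,  0.0295]), array([-0.001,  0.   ,  0.   ]))
```

>>> carry_out(
  targets=[
    {"hand":0,"x":0.012,"y":0,"z":0,"ax":0,"ay":0,"az":0},
    {"hand":0,"x":0.025,"y":0,"z":0,"ax":0,"ay":0,"az":0},
    {"hand":0,"x":0.037,"y":0,"z":0,"ax":0,"ay":0,"az":0},
    {"hand":0,"x":0.05,"y":0,"z":0,"ax":0,"ay":0,"az":0},
    {"hand":0,"x":0.062,"y":0,"z":0,"ax":0,"ay":0,"az":0},
    {"hand":0,"x":0.074,"y":0,"z":0,"ax":0,"ay":0,"az":0},
    {"hand":0,"x":0.0835,"y":0,"z":0,"ax":0,"ay":0,"az":0},
    {"hand":0,"x":0.0835,"y":0,"z":0,"ax":0,"ay":0,"az":0},
  ],
)

```text
t: 17.68
tool_pos: [0.4912, 0.1071, 0.3828]
orientation: [-2.58, -1.791, 0.001]
force: [-0.5, 0.3, -1.7]
opening: 0.024
gripper_force: 17.9
```

Run:
```python
from h import *
s=read_state();print(s['t'],s['force'],s['tool_pos'],s['opening'])
x,y=hp(-110.5,0,.097);print(rel([x,y,.353],-20.5))
im,d=read_camera('side');P=cloud('side',d)
cv2.imwrite('pics/c6.png',cv2.resize(im[120:220,240:340],None,fx=6,fy=6,interpolation=2))
```

```text
17.675 [-0.46689008  0.2606409  -1.65440604] [0.49117601 0.10705364 0.38275389] 0.02400167145181769
(array([-0.0009,  0.0002,  0.0298]), array([-0.001, -0.   ,  0.001]))
```

View pics/c6.png

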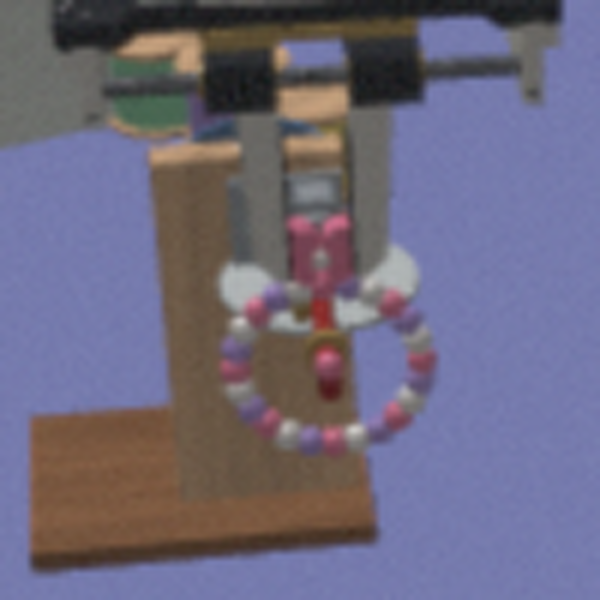

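The tip (328,370) sits inside the ring, and the arm is centred under the butterfly. I'll lower gently.

>>> carry_out(
  targets=[
    {"hand":0,"x":0,"y":0,"z":0.006,"ax":0,"ay":0,"az":0},
    {"hand":0,"x":0,"y":0,"z":0.012,"ax":0,"ay":0,"az":0},
    {"hand":0,"x":0,"y":0,"z":0.018,"ax":0,"ay":0,"az":0},
    {"hand":0,"x":0,"y":0,"z":0.023,"ax":0,"ay":0,"az":0},
    {"hand":0,"x":0,"y":0,"z":0.026,"ax":0,"ay":0,"az":0},
    {"hand":0,"x":0,"y":0,"z":0.026,"ax":0,"ay":0,"az":0},
  ],
)

```text
t: 18.48
tool_pos: [0.491, 0.1064, 0.3566]
orientation: [-2.581, -1.79, 0.001]
force: [-0.1, 1.0, -0.9]
opening: 0.0241
gripper_force: 17.9
```

>>> carry_out(
  targets=[
    {"hand":0,"x":0,"y":0,"z":0.0015,"ax":0,"ay":0,"az":0},
    {"hand":0,"x":0,"y":0,"z":0.0015,"ax":0,"ay":0,"az":0},
  ],
)

```text
t: 18.73
tool_pos: [0.4911, 0.1065, 0.3554]
orientation: [-2.581, -1.79, 0.0]
force: [-0.5, 0.8, -0.2]
opening: 0.024
gripper_force: 17.9
```

>>> carry_out(
  targets=[
    {"hand":0,"x":0,"y":0,"z":0.001,"ax":0,"ay":0,"az":0},
    {"hand":0,"x":0,"y":0,"z":0.001,"ax":0,"ay":0,"az":0},
  ],
)

```text
t: 18.98
tool_pos: [0.491, 0.1064, 0.3543]
orientation: [-2.581, -1.79, 0.0]
force: [-0.2, 0.2, -0.5]
opening: 0.0245
gripper_force: 17.9
```

>>> carry_out(
  targets=[
    {"hand":0,"x":0,"y":0,"z":0.001,"ax":0,"ay":0,"az":0},
    {"hand":0,"x":0,"y":0,"z":0.001,"ax":0,"ay":0,"az":0},
  ],
)

```text
t: 19.23
tool_pos: [0.491, 0.1064, 0.3532]
orientation: [-2.581, -1.79, 0.001]
force: [-0.6, -0.3, -0.6]
opening: 0.0239
gripper_force: 17.9
```

>>> carry_out(
  targets=[
    {"hand":0,"x":0,"y":0,"z":0.0007,"ax":0,"ay":0,"az":0},
    {"hand":0,"x":0,"y":0,"z":0.0007,"ax":0,"ay":0,"az":0},
  ],
)

```text
t: 19.48
tool_pos: [0.4911, 0.1064, 0.3529]
orientation: [-2.581, -1.79, -0.0]
force: [-0.2, -0.1, 0.2]
opening: 0.024
gripper_force: 18.0
```

>>> carry_out(
  targets=[
    {"hand":0,"x":0,"y":0,"z":0.0007,"ax":0,"ay":0,"az":0},
    {"hand":0,"x":0,"y":0,"z":0.0007,"ax":0,"ay":0,"az":0},
    {"hand":0,"x":0,"y":0,"z":0.0007,"ax":0,"ay":0,"az":0},
  ],
)

```text
t: 19.85
tool_pos: [0.4913, 0.1064, 0.3527]
orientation: [2.581, 1.79, 0.001]
force: [-0.7, -0.6, 5.8]
opening: 0.0237
gripper_force: 18.0
```

It's resting on the arm. I'll relieve slightly, then open gradually.

>>> carry_out(
  targets=[
    {"hand":0,"x":0,"y":0,"z":-0.0007,"ax":0,"ay":0,"az":0},
    {"hand":0,"x":0,"y":0,"z":-0.0007,"ax":0,"ay":0,"az":0},
    {"hand":28,"x":0,"y":0,"z":-0.0007,"ax":0,"ay":0,"az":0},
    {"hand":31,"x":0,"y":0,"z":-0.0007,"ax":0,"ay":0,"az":0},
    {"hand":36,"x":0,"y":0,"z":-0.0007,"ax":0,"ay":0,"az":0},
    {"hand":45,"x":0,"y":0,"z":-0.0007,"ax":0,"ay":0,"az":0},
    {"hand":55,"x":0,"y":0,"z":-0.0007,"ax":0,"ay":0,"az":0},
    {"hand":55,"x":0,"y":0,"z":-0.0007,"ax":0,"ay":0,"az":0},
  ],
  newtons=5,
)

```text
t: 20.85
tool_pos: [0.491, 0.1065, 0.3526]
orientation: [-2.581, -1.79, 0.0]
force: [0.3, 0.3, -0.2]
opening: 0.0508
gripper_force: 0.0
```

>>> carry_out(
  targets=[
    {"hand":55,"x":0,"y":0,"z":-0.01,"ax":0,"ay":0,"az":0},
    {"hand":55,"x":0,"y":0,"z":-0.025,"ax":0,"ay":0,"az":0},
    {"hand":55,"x":0,"y":0,"z":-0.05,"ax":0,"ay":0,"az":0},
    {"hand":55,"x":0,"y":0,"z":-0.09,"ax":0,"ay":0,"az":0},
    {"hand":55,"x":-0.04,"y":0,"z":-0.12,"ax":0,"ay":0,"az":0},
    {"hand":55,"x":-0.09,"y":0.03,"z":-0.12,"ax":0,"ay":0,"az":0},
    {"hand":55,"x":-0.14,"y":0.06,"z":-0.12,"ax":0,"ay":0,"az":0},
    {"hand":55,"x":-0.16,"y":0.07,"z":-0.12,"ax":0,"ay":0,"az":0},
  ],
)

```text
t: 21.85
tool_pos: [0.5006, -0.0707, 0.4741]
orientation: [2.583, 1.786, 0.001]
force: [0.4, 1.2, -0.3]
opening: 0.0511
gripper_force: 0.0
```

Run:
```python
from h import *
s=read_state();print(s['t'],s['force'],s['tool_pos'],s['opening'])
a=[]
for n in('side','top'):
    im,d=read_camera(n); P=cloud(n,d)
    a.append(cv2.resize(im[140:220,250:330] if n=='side' else im[170:270,220:320],(400,400),interpolation=2))
    w=P[...,:2]-H;r=np.hypot(w[...,0],w[...,1])
    k=hsvmask(im,172,6,130,50)&(P[...,2]>.143)&(P[...,2]<.158)&(r<.08)&(r>.045)&(d>0)
    p=w[k]; print(n,k.sum(),np.degrees(np.arctan2(p[:,1],p[:,0])).mean())
    k=(P[...,2]>.165)&(P[...,2]<.195)&(r<.14)&(r>.07)&(P[...,1]<.13)
    print('bfly',k.sum(),P[k].mean(0),P[k].max(0),r[k].mean())
cv2.imwrite('pics/c7.png',np.hstack(a))
```

```text
21.85 [ 0.4088084   1.23670953 -0.30181302] [ 0.50061819 -0.07072228  0.47408047] 0.051063231668363795
side 0 nan
bfly 137 [0.48841156 0.10235287 0.17850077] [0.50696485 0.11669863 0.19053801] 0.10188002122855191
top 49 -110.11694998393979
bfly 106 [0.48862399 0.10325538 0.18267898] [0.50611739 0.11632123 0.19212053] 0.10098397093170604<stdin>:9: RuntimeWarning: Mean of empty slice.
  ret = ret.dtype.type(ret / rcount)
```

View pics/c7.png

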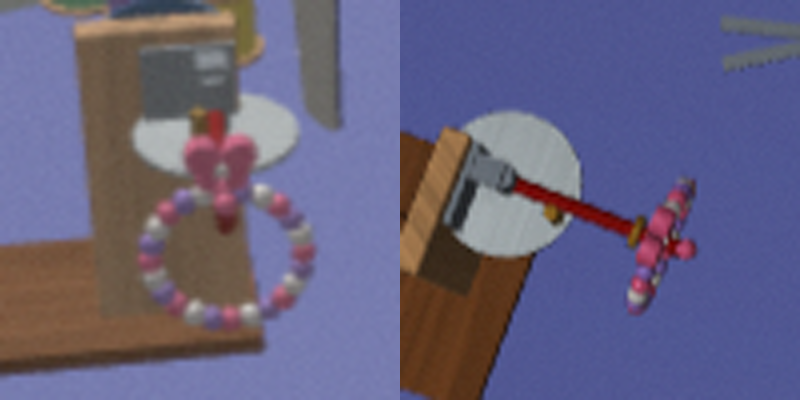

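The bangle hangs on the arm with its butterfly at (662,232), between the brass collar (637,232) and the tip (687,248). The hook rests at the pin (553,213), and the gripper is clear. I'll hand it in.

```bash
python3 -c "
from h import *
print(robot.close_job())"
```

```text
the job is handed in; nothing more can be done
None
```

I swung the hook out onto its brass stop pin (about 12 N at most), hung the middle-sized pink-butterfly bangle between the collar and the tip, let go, and handed the job in at about 22 s; the verdict was not reported back.

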